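# Put the seedling trowel into the bifold bench cupboard's tool tray

### The job

Pull the little cupboard's bifold door by its upright steel handle until both panels are folded right back to the side, then draw the wooden tool tray out by its knob as far as it comes. Lower the hand trowel into the tray rather than dropping it, lying flat with its handle end nearest the tray's knob and its blade towards the cupboard. Leave the door folded and the tray out, and do not disturb the pot, the bottle or the cell tray.

Things in the scene. Friction and masses are not known exactly. Their poses are not given: they have to be found in the camera images.
- cupboard: Fixed wooden cupboard, 300 wide (y), 320 deep, 195 high. Origin: bench level, middle of the doorway, in the closed door's plane; +x goes into it, +y is its left seen from the robot. Doorway 270 wide between side walls 15 thick, 185 high; door's floor track 30 high, nothing spans the doorway above. The clear top board starts 78 mm behind the door plane; in front of it the inside is open above.
- inner_panel (a joint): Door angle a: 0 closed (panels in line), 1.40 rad fully folded (stop); may start ajar, stays where left, a few N at the handle. Two wooden panels 135 wide, 12 thick, 34 to 184 high. The outer one turns opposite by the same angle; the middle joint comes out (-x). Handle axis in the cupboard frame, mm: x = -110 sin a - 46 cos a, y = 135 - 160 cos a - 46 sin a.
- door_hinge (a point): Point on the fixed upright hinge axis of the door's inner panel, at the doorway's left side: cupboard frame (0, 135, 170) mm. The outer panel is hinged to the inner panel's free end and its far edge runs along the floor track towards this side.
- door_post (a point): Grip point of the door handle, 170 above the bench: round upright steel post, diameter 12, free top at 190, carried at its foot by a 10 mm arm (arm's top at 137) on the outer panel, 25 from the middle joint. 34 mm gap from post to panel face. Pinch from above in any direction; it turns between the fingers. With a finger between post and folded panel, open at most about 35 mm.
- tray (a joint): How far the tool tray is drawn out, m: 0 home, 0.17 fully out (stop); may start a few mm out. Slides along the cupboard's -x, stays where left, needs about 2 N. Not to be drawn before the door is folded: it would run into it.
- tray_knob (a point): Grip point of the tray's turned wooden knob, 158 above the bench: diameter 20, 24 long, axis along the cupboard's x, on the tray's front (19 to 43 mm before it; this point 31 before it). With the tray home: cupboard frame (39, -45) mm, behind the door plane and open above. Pinch it from above, across the cupboard's y.
- tray_floor (a point): Middle of the tray's inner floor, 143 above the bench; axes as the cupboard's (+x away from the knob). Inside: 174 long (x), 144 wide (y), walls 28 high above the floor, 8 thick; the knob is on the -x end. Fully out, the whole inside is clear of the top board.
- trowel: Loose small hand trowel, 150 long, about 90 g, flat on the bench, blade roughly towards the robot at the start. Origin: on its underside, 75 from the butt; +x from handle to blade tip, z up. Dark round wooden handle 22 diameter (x -75 to +3 mm, axis 11 above the underside), thin neck, steel blade 34 wide, 9 high at its edges.
- trowel_grip (a point): Grip point on the trowel's handle axis, 20 mm behind the body's origin (x -20, z 11 mm).
- trowel_butt (a point): Rear end of the trowel's handle, on its axis.
- trowel_tip (a point): Tip of the trowel's blade.
- pot: Bystander: empty terracotta pot, 84 wide at the rim, 75 high; origin under its centre. Leave it alone.
- bottle: Bystander: grey plastic bottle, 66 diameter, 170 high; origin under its centre. Leave it alone.
- cell_tray: Bystander: black plastic cell tray, 180 x 120 x 50; origin under its centre. Leave it alone.
There are look-alikes about, which are no part of the job. Leave any green, pink or purple look-alike of the trowel alone.

How it is judged:
By the outcome, as a careful person would: the job done as asked, in the order asked, and still so for the second after the job is handed in, with the robot touching nothing.
It also fails if it takes over 67 s, if anything falls off the work surface, if the arm or the gripper's body presses on something with over 40 N, if the wrist force passes 120 N, or if a joint passes its speed limit or range.

### The arm

A 7-joint arm with a two-finger parallel gripper is mounted at the origin on the work surface. World frame = base frame: x ahead of the robot, y to its left, z up, the work surface at z = 0. Lengths are in m, angles in rad, forces in N, time in s.
With the tool pointing down it reaches from about 0.425 to 0.875 m from the base axis. Payload 4.7 kg.
Tool frame: the origin (TCP) lies between the finger pads; the fingertips stand 14 mm ahead of it and the grasp point (between the pads) lies 5 mm behind it; z points along the fingers, y is the line along which they close (so a half turn about z gives the same grasp; the last joint's range is limited). The gripper opens to 87 mm and grips with 3 to 60 N. Pads are 19 mm wide; open, the fingers measure 117 mm over their backs; the gripper's body (75 mm by 190 mm) begins 51 mm behind the grasp point.
Start: joints at [1.22, 0.321, -0.07, 1.45, 0.023, 1.371, -0.057], TCP at [0.232, -0.607, 0.237] pointing down, gripper open.
Joint ranges: [-2.86, 2.86], [-0.3, 2.09], [-1.38, 1.24], [0.06, 2.45], [-1.56, 4.7], [0.09, 2.05], [-2.69, 2.69]. Speed limits (rad/s): [2.57, 2.57, 3.14, 3.14, 3.14, 3.14, 3.14].

### API

Orientations are given as a rotation vector (axis times angle).
In Python, from bench import get_state, get_image, camera_params, close_job gives the robot as it stands. The module is installed in compiled form; this text tells all that it offers.
- The arm moves only by the tool arm_command, never from a script. Its argument "motion" is a list of rows, each a list of 5 numbers: the finger opening in mm, from 0 to 87, then the shift along the tool's x, y, z in mm, then the turn about the tool's z in degrees. In form: [[gripper, x, y, z, spin], ...]. A call has 1 to 5 rows; each row is the pose to reach, as a shift and turn from the pose commanded when the call began, along the tool's axes at that moment; what a row does not reach only later rows make up. A row lasts 1/12 s, in which the tool goes at most 41.7 mm and 7.16 degrees, less where a joint would pass 70% of its speed; a pose out of reach is approached as far as the arm can. A call with a gripper value outside its range is refused whole. The fingers move at their own pace and stop on an object; "newtons" is the grip in N (left out, the last holds). Time passes only in rows, so rows that repeat a pose let the fingers close. It gives the time, the measured TCP pose, the force, the opening and the grip force at its end, in the units of the state.
- get_state(): the state, without advancing time (a new reading comes with each control period).
- get_image(name): name is "side" or "top"; returns (picture, depth): 480x640x3 uint8, red, green, blue; 480x640 float32, m along the optical axis (not along the pixel's ray), 0 where there is no reading.
- camera_params(name): a dict with "intrinsics" (3x3 intrinsics, pixels), "extrinsics" (4x4, takes a point from camera to world coordinates). Camera axes: x right, y down, z forward; pixel columns grow to the right and rows downward; lengths in m; the calibration is good to about 2 mm. A picture is of the moment at which its call begins. camera_params takes no time and is no camera call.
- close_job(): hands the job in; it is judged then, once.
The state is a dict: "time": time; "joint_positions": joint angles; "qd": joint speeds; "joint_torque": joint torques, N m; "position": TCP position; "tool_rot": TCP orientation; "ft_force": force on the tool from outside, world axes, zero at the start; "torque": the same for the moment, N m; "grip_width": opening from 0.0 (shut) to 1.0 (fully open); "grip_force": force on a finger pad.
Only numpy, scipy, OpenCV 4.12 (cv2) and the standard library are available. Lean on these libraries where they do the work, as an engineer would, in place of code of your own. Each camera call takes 0.05 s, during which the arm holds its last target. There are 200 camera calls.

## Working session

There is one attempt and no reset: what is moved stays moved. The work goes in short steps, Python scripts to look and compute and a tool call to move; the robot and the scene stay as the last step left them, time stands still between calls to the robot, and variables do not carry over. Pictures are saved under pics/ and viewed, at most 12 in all, crops included, and the job is handed in when it is done.

Besides the shell and the picture viewer there is one more tool, called as name(argument=value, ...) on one line, values as JSON. arm_command: Moves the arm, as the interface text tells. Its arguments: {"type":"object","properties":{"motion":{"type":"array"},"newtons":{"type":"number"}},"required":["motion"]}

```bash
mkdir -p pics; cat > h.py <<'E'
import numpy as np, cv2
from scipy.spatial.transform import Rotation as R
from bench import get_state, get_image, camera_params, close_job
def save(name,img): cv2.imwrite('pics/'+name,cv2.cvtColor(img,cv2.COLOR_RGB2BGR))
def cam(n):
    c=camera_params(n); return np.array(c['intrinsics']),np.array(c['extrinsics'])
def world(n,d):
    K,E=cam(n); v,u=np.mgrid[:480,:640]
    p=np.stack([(u-K[0,2])/K[0,0]*d,(v-K[1,2])/K[1,1]*d,d],-1)
    return p@E[:3,:3].T+E[:3,3]
def ray(n,u,v,z):
    K,E=cam(n); r=E[:3,:3]@np.linalg.solve(K,[u,v,1]); o=E[:3,3]
    return o+r*(z-o[2])/r[2]
def proj(n,p):
    K,E=cam(n); q=K@(E[:3,:3].T@(np.array(p)-E[:3,3])); return q[:2]/q[2]
def totool(target):
    "world delta from measured tcp -> tool axes mm"
    s=get_state(); r=R.from_rotvec(s['tool_rot']); return r.inv().apply(np.array(target)-s['position'])*1000
E
python3 - <<'E'
from h import *
for n in('side','top'):
    im,d=get_image(n); save(n+'0.png',im); np.savez(n+'0.npz',im=im,d=d)
    K,E=cam(n); print(n,K.round(1).tolist(),E.round(3).tolist())
s=get_state(); print({k:np.round(v,3).tolist() for k,v in s.items()}); print(R.from_rotvec(s['tool_rot']).as_matrix().round(3))
E
```

```text
side [[560.5, 0.0, 315.8], [0.0, 560.5, 244.9], [0.0, 0.0, 1.0]] [[0.96, -0.197, 0.197, 0.206], [-0.279, -0.664, 0.694, -1.283], [-0.006, -0.721, -0.693, 1.372], [0.0, 0.0, 0.0, 1.0]]
top [[498.1, 0.0, 319.2], [0.0, 498.1, 231.0], [0.0, 0.0, 1.0]] [[0.002, -0.995, 0.098, 0.4], [-1.0, -0.002, 0.007, -0.054], [-0.007, -0.098, -0.995, 1.42], [0.0, 0.0, 0.0, 1.0]]
{'time': 0.1, 'joint_positions': [1.22, 0.322, -0.07, 1.452, 0.023, 1.371, -0.057], 'qd': [-0.0, -0.002, -0.002, -0.002, 0.0, 0.0, -0.002], 'joint_torque': [-0.0, -49.257, -0.406, -31.34, -0.064, 0.039, 0.0], 'position': [0.232, -0.607, 0.236], 'tool_rot': [-3.088, -0.57, 0.001], 'ft_force': [0.101, 0.136, 0.127], 'torque': [-0.009, 0.018, 0.011], 'grip_force': 0.0, 'grip_width': 1.001}
[[ 0.934  0.357 -0.001]
 [ 0.357 -0.934  0.002]
 [-0.    -0.002 -1.   ]]
```

View pics/side0.png

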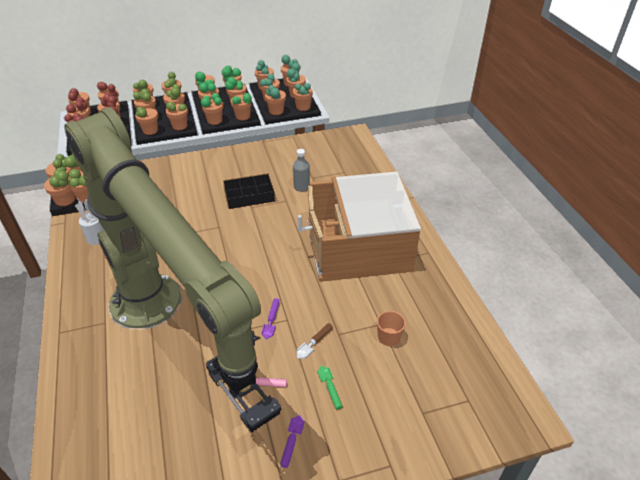

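View pics/top0.png

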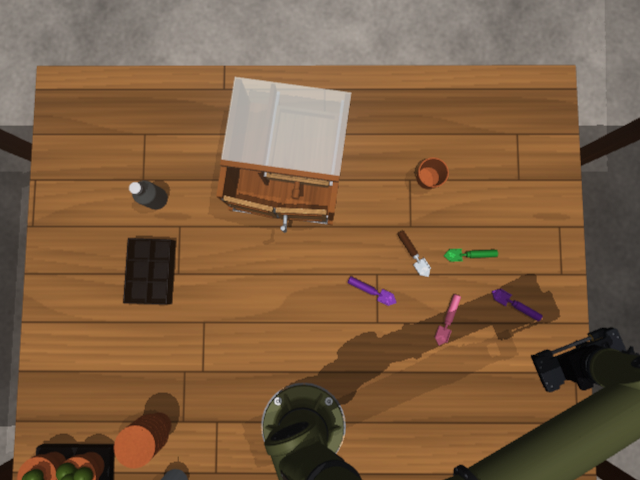

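The side view shows the cupboard at (365,220), with its door slightly ajar. In the top view the handle post is near (285,222), and the trowel's brown handle runs (402,234) to its blade (424,272).

Trowel candidates (top view): brown handle/steel (413,255), green (470,254), purple (372,291), pink (448,320), purple (517,305). I choose (413,255).

```bash
python3 - <<'E'
from h import *
z=np.load('top0.npz'); im,d=z['im'],z['d']
c=np.hstack([cv2.resize(im[60:240,205:365],None,fx=3,fy=3,interpolation=cv2.INTER_CUBIC),cv2.resize(im[220:290,385:445],(300,540),interpolation=cv2.INTER_CUBIC)])
save('crop0.png',c)
w=world('top',d)
m=(w[...,2]>.187)&(w[...,2]<.203)&(w[...,0]>.4)&(w[...,1]<.25)&(w[...,1]>-.2)
m=m.astype(np.uint8); n,l,st,ce=cv2.connectedComponentsWithStats(m)
for i in range(1,n):
    if st[i,4]>20: print(st[i],w[l==i].mean(0).round(3))
i=1+st[1:,4].argmax(); pts=w[l==i][:,:2].astype(np.float32); r=cv2.minAreaRect(pts); print(r,cv2.boxPoints(r))
hsv=cv2.cvtColor(im,cv2.COLOR_RGB2HSV)
sub=im[225:285,390:440].astype(int)
dk=np.zeros((480,640),np.uint8); g=im.astype(int)
print('trowel px'); 
for v in range(228,282,4): print(v,[tuple(map(int,im[v,u])) for u in range(396,434,4)])
E
```

```text
[  220    77   132   106 10643] [0.778 0.039 0.195]
((0.7794204950332642, 0.03963354229927063), (0.3011612594127655, 0.23490974307060242), 82.18338012695312) [[ 0.6425775  -0.09357375]
 [ 0.8753046  -0.12552217]
 [ 0.91626346  0.17284083]
 [ 0.6835364   0.20478925]]
trowel px
228 [(130, 89, 49), (130, 89, 49), (131, 89, 50), (129, 87, 48), (130, 89, 49), (131, 88, 49), (132, 89, 50), (131, 90, 50), (131, 89, 50), (133, 90, 50)]
232 [(140, 94, 54), (70, 41, 24), (93, 57, 32), (142, 96, 54), (142, 96, 53), (143, 96, 53), (142, 96, 53), (141, 96, 53), (142, 95, 53), (142, 95, 53)]
236 [(136, 93, 52), (67, 39, 23), (80, 46, 26), (132, 89, 50), (148, 101, 56), (147, 101, 56), (148, 99, 56), (147, 99, 55), (146, 99, 55), (145, 99, 55)]
240 [(149, 101, 57), (92, 61, 35), (76, 44, 25), (73, 42, 24), (146, 98, 56), (144, 98, 55), (145, 97, 55), (144, 97, 55), (144, 97, 55), (143, 97, 54)]
244 [(150, 101, 56), (148, 100, 57), (60, 37, 21), (82, 47, 27), (94, 60, 34), (151, 103, 58), (152, 103, 58), (150, 103, 58), (151, 104, 58), (150, 102, 57)]
248 [(151, 103, 57), (151, 103, 58), (131, 88, 4
[... 715 characters left out ...]
, 213, 219), (178, 167, 158), (144, 97, 54)]
268 [(148, 101, 57), (151, 103, 58), (150, 102, 57), (150, 102, 58), (149, 102, 57), (187, 192, 199), (201, 207, 214), (223, 222, 224), (195, 196, 199), (146, 100, 56)]
272 [(143, 98, 55), (143, 97, 54), (142, 95, 53), (139, 95, 53), (143, 98, 55), (136, 93, 52), (208, 213, 219), (206, 211, 217), (200, 205, 210), (149, 101, 56)]
276 [(149, 101, 58), (148, 101, 57), (147, 99, 56), (146, 100, 56), (145, 98, 56), (144, 98, 55), (142, 96, 54), (151, 122, 97), (174, 159, 149), (138, 93, 52)]
280 [(154, 105, 59), (153, 105, 59), (154, 105, 60), (153, 103, 59), (152, 103, 58), (151, 103, 58), (150, 102, 57), (147, 101, 57), (148, 100, 56), (145, 99, 56)]
```

View pics/crop0.png

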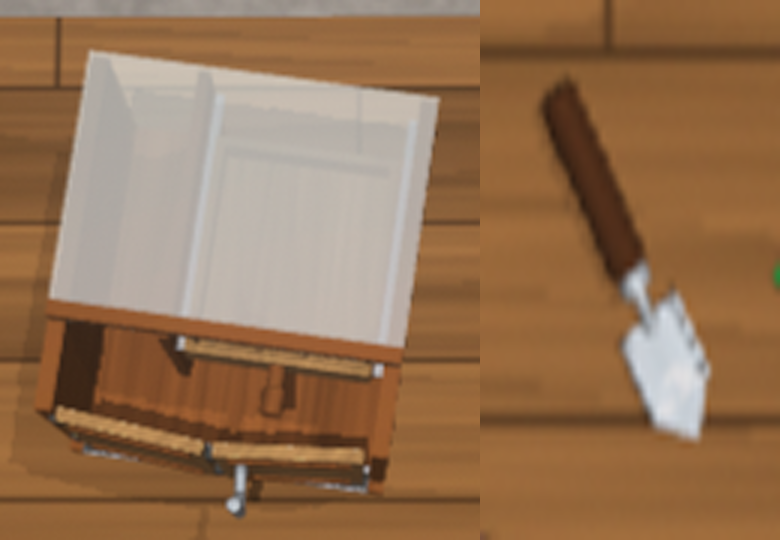

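The crop confirms the real trowel: brown handle, steel blade, butt upper left and tip lower right. The post top is at top-view pixel (283,228) and the knob at (296,193). The door is slightly ajar.

```bash
python3 - <<'E'
from h import *
c=np.array([.5858,.0662]); th=np.arctan2(-.032,.2327)
ex=np.array([np.cos(th),np.sin(th)]); ey=np.array([-ex[1],ex[0]])
loc=lambda p:(np.array([(p[:2]-c)@ex,(p[:2]-c)@ey])*1000).round(1)
for nm,u,v,h in [('wallL',217,197.3,.195),('wallR',332,224,.195),('post',283.5,228,.19),('knob',295.7,193.3,.166),('boardL',205+50/3,60+301/3,.195),('boardR',205+404/3,60+349/3,.195)]:
    p=ray('top',u,v,h); print(nm,p.round(3),loc(p))
for a in np.arange(0,.5,.05): print(round(a,2),(-110*np.sin(a)-46*np.cos(a)).round(1),(135-160*np.cos(a)-46*np.sin(a)).round(1))
im=np.load('top0.npz')['im'].astype(int)
sel=np.zeros((480,640),bool); sel[228:256,394:422]=True
hd=sel&(im.sum(2)<175)
v,u=np.nonzero(hd); P=np.array([ray('top',a,b,.015) for a,b in zip(u,v)])[:,:2]
r=cv2.minAreaRect(P.astype(np.float32)); print('handle',r,P.mean(0))
sel=np.zeros((480,640),bool); sel[252:282,405:435]=True
bl=sel&(im[...,2]>140); v,u=np.nonzero(bl); Q=np.array([ray('top',a,b,.009) for a,b in zip(u,v)])[:,:2]
dr=Q.mean(0)-P.mean(0); print('blade',Q.mean(0),np.degrees(np.arctan2(dr[1],dr[0])))
dn=dr/np.linalg.norm(dr); A=np.r_[P,Q]@dn; print(A.min(),A.max(), 'center', P.mean(0)@dn, 'butt',P.mean(0)+dn*(A.min()-P.mean(0)@dn),'tip',P.mean(0)+dn*(A.max()-P.mean(0)@dn))
E
```

```text
wallL [0.604 0.21  0.195] [ -1.4 144.8]
wallR [ 0.538 -0.077  0.195] [ -28.3 -148. ]
post [0.528 0.044 0.19 ] [-54.2 -30. ]
knob [0.619 0.015 0.166] [ 40.3 -45.7]
boardL [0.698 0.2   0.195] [ 92.9 148.1]
boardR [ 0.657 -0.096  0.195] [  93.  -150.6]
0.0 -46.0 -25.0
0.05 -51.4 -27.1
0.1 -56.8 -28.8
0.15 -61.9 -30.1
0.2 -66.9 -30.9
0.25 -71.8 -31.4
0.3 -76.5 -31.4
0.35 -80.9 -31.1
0.4 -85.2 -30.3
0.45 -89.3 -29.1
handle ((0.5047032833099365, -0.29023095965385437), (0.07704850286245346, 0.021049514412879944), 32.267311096191406) [ 0.50464981 -0.2906093 ]
blade [ 0.43828801 -0.33419236] -146.70512620221518
-0.30112092708655747 -0.1517218331686072 center -0.26228540258827465 butt [ 0.53711073 -0.26929062] tip [ 0.41223453 -0.35130296]
```

arm_command(motion=[[50, 29, -28.6, 0, 0], [50, 58, -57.2, 0, 0], [50, 87, -85.8, 0, 0], [50, 116, -114, 0, 0], [50, 145, -143, 0, 0]], newtons=30)

```text
time: 0.52
position: [0.3166, -0.4199, 0.236]
tool_rot: [-3.089, -0.569, 0.001]
ft_force: [0.7, 0.7, 0.7]
grip_width: 0.709
grip_force: 0.0
```

arm_command(motion=[[50, 29, -28.6, 0, 0], [50, 58, -57.2, 0, 0], [50, 87, -85.8, 0, 0], [50, 116, -114, 0, 0], [50, 145, -143, 0, 0]])

```text
time: 0.93
position: [0.4009, -0.2347, 0.2363]
tool_rot: [3.089, 0.569, -0.001]
ft_force: [0.7, -0.0, 0.1]
grip_width: 0.575
grip_force: 0.0
```

arm_command(motion=[[50, 29, -28.6, 0, 0], [50, 58, -57.2, 0, 0], [50, 87, -85.8, 0, 0], [50, 116, -114, 0, 0], [50, 145, -143, 0, 0]])

```text
time: 1.35
position: [0.4854, -0.0495, 0.2365]
tool_rot: [3.089, 0.569, -0.0]
ft_force: [1.0, 0.1, -0.3]
grip_width: 0.575
grip_force: 0.0
```

```bash
cat >> h.py <<'E'
C=np.array([.5858,.0662]); TH=np.arctan2(-.032,.2327)
EX=np.array([np.cos(TH),np.sin(TH)]); EY=np.array([-EX[1],EX[0]])
def c2w(x,y,z): return np.r_[C+EX*x/1000+EY*y/1000,z/1000]
def plan(target,yaw=None):
    "shift (mm, tool axes) and spin (deg) to TCP target, tool-y heading yaw (deg, world)"
    s=get_state(); m=R.from_rotvec(s['tool_rot']).as_matrix(); y0=np.degrees(np.arctan2(m[1,1],m[0,1]))
    sp=None if yaw is None else ((-(yaw-y0)+90)%180-90)
    print('pos',s['position'].round(3),'yaw',y0.round(1),'j',s['joint_positions'].round(2),'shift',totool(target).round(1),'spin',sp)
E
python3 -c "
from h import *
plan([.528,.044,.237],-53)"
```

```text
pos [ 0.485 -0.049  0.236] yaw -69.1 j [ 0.67 -0.   -0.62  1.82 -0.    1.32 -1.15] shift [ 73.2 -72.2  -0.6] spin -16.11603209809634
```

arm_command(motion=[[50, 24, -24, 0, -5.3], [50, 49, -48, 0, -10.6], [50, 73, -72, 0, -16], [50, 73, -72, 0, -16], [50, 73, -72, 0, -16]])

```text
time: 1.77
position: [0.5276, 0.0445, 0.2361]
tool_rot: [-2.977, -1.0, 0.001]
ft_force: [0.1, -0.5, -0.1]
grip_width: 0.574
grip_force: 0.0
```

```bash
python3 - <<'E'
from h import *
im,d=get_image('side'); c=cv2.resize(im[160:280,240:400],None,fx=4,fy=4,interpolation=cv2.INTER_CUBIC)
for p in ([.528,.044,.19],c2w(-54,-30,137),c2w(-6,-30,184)): print(proj('side',p))
save('c1.png',c); plan([.528,.044,.165],-53)
E
```

```text
[299.11369316 216.07133401]
[299.62084335 228.31242779]
[313.98224182 216.01371757]
pos [0.527 0.042 0.236] yaw -53.1 j [ 0.55  0.11 -0.72  1.73  0.08  1.33 -1.12] shift [ 1.6 -0.9 71. ] spin -0.05317945299917426
```

View pics/c1.png

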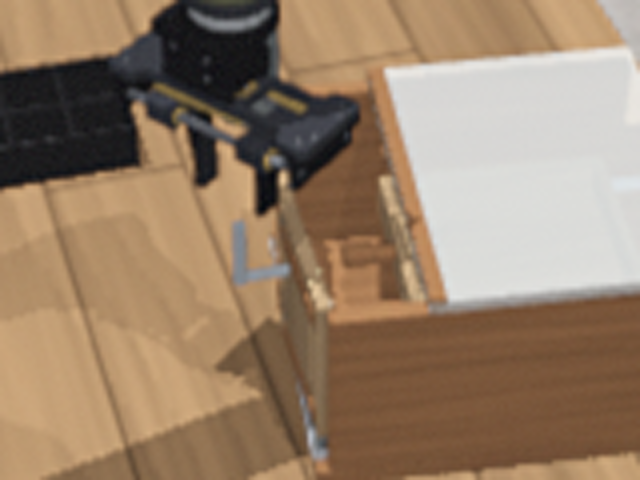

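The side crop shows the post top at pixel (300,215.5), against a prediction of (299,216). The fingers straddle it from above, so I descend and grip.

arm_command(motion=[[50, 0, 0, 25, 0], [50, 0, 0, 50, 0], [50, 0, 0, 71, 0], [50, 0, 0, 71, 0], [0, 0, 0, 71, 0]])

```text
time: 2.23
position: [0.5267, 0.0402, 0.1648]
tool_rot: [-2.981, -0.99, 0.004]
ft_force: [0.7, 0.7, 0.6]
grip_width: 0.552
grip_force: 0.0
```

arm_command(motion=[[0, 0, 0, 0, 0], [0, 0, 0, 0, 0], [0, 0, 0, 0, 0], [0, 0, 0, 0, 0], [0, 0, 0, 0, 0]])

```text
time: 2.65
position: [0.5281, 0.042, 0.1662]
tool_rot: [2.979, 0.994, 0.002]
ft_force: [0.6, 0.5, -0.4]
grip_width: 0.207
grip_force: 0.0
```

```bash
python3 - <<'E'
from h import *
s=get_state(); p=s['position'][:2]; print(s['position'],s['grip_width']*87,s['ft_force'],((p-C)@EX*1000),((p-C)@EY*1000))
plan(s['position'],-53)
m=R.from_rotvec(s['tool_rot'])
a0=.1
f=lambda a:c2w(-110*np.sin(a)-46*np.cos(a),135-160*np.cos(a)-46*np.sin(a),0)
for a in np.arange(.1,1.46,.09): print(round(a,2),m.inv().apply(f(a)-f(a0))[:2]*1000, f(a)[:2].round(3))
E
```

```text
[0.52809492 0.04200822 0.16623396] 17.991854775640096 [ 0.56186803  0.51572967 -0.39618318] -53.87132923848072 -31.82763097383951
pos [0.528 0.042 0.166] yaw -53.1 j [ 0.53  0.17 -0.72  1.82  0.12  1.19 -1.15] shift [0. 0. 0.] spin -0.10463894221538794
0.1 [0. 0.] [0.526 0.045]
0.19 [-7.95089822 -5.03870156] [0.516 0.045]
0.28 [-14.57805631 -10.65533234] [0.508 0.045]
0.37 [-19.8278305  -16.80442833] [0.5   0.047]
0.46 [-23.65772633 -23.43621546] [0.493 0.05 ]
0.55 [-26.03674257 -30.49701252] [0.487 0.054]
0.64 [-26.94562219 -37.92966563] [0.481 0.06 ]
0.73 [-26.37700823 -45.67401094] [0.477 0.066]
0.82 [-24.33550337 -53.66736158] [0.474 0.074]
0.91 [-20.83763263 -61.84501509] [0.472 0.082]
1.0 [-15.91170964 -70.14077719] [0.471 0.092]
1.09 [ -9.59760746 -78.48749755] [0.471 0.102]
1.18 [ -1.9464358  -86.81761336] [0.472 0.114]
1.27 [  6.97987267 -95.06369621] [0.474 0.126]
1.36 [  17.10906365 -103.1589979 ] [0.477 0.138]
1.45 [  28.35914604 -111.03799073] [0.482 0.151]
```

Fingers are still closing, so I finish the grip first.

arm_command(motion=[[0, 0, 0, 0, 0], [0, 0, 0, 0, 0], [0, 0, 0, 0, 0]])

```text
time: 2.9
position: [0.5274, 0.0443, 0.1661]
tool_rot: [-2.977, -0.996, -0.001]
ft_force: [-2.9, 4.3, 3.7]
grip_width: 0.13
grip_force: 30.3
```

arm_command(motion=[[0, -4, -2.5, 0, 0], [0, -8, -5, 0, 0], [0, -11.3, -7.8, 0, 0], [0, -14.6, -10.7, 0, 0]])

```text
time: 3.23
position: [0.5114, 0.0432, 0.1662]
tool_rot: [2.979, 0.997, 0.009]
ft_force: [5.2, 3.5, -1.1]
grip_width: 0.126
grip_force: 30.3
```

arm_command(motion=[[0, -5.2, -6.1, 0, 0], [0, -9.1, -12.8, 0, 0], [0, -11.5, -19.8, 0, 0], [0, -12.4, -27.2, 0, 0], [0, -11.8, -35, 0, 0]])

```text
time: 3.65
position: [0.4808, 0.0594, 0.1663]
tool_rot: [2.975, 0.99, 0.004]
ft_force: [4.2, -5.5, 0.1]
grip_width: 0.124
grip_force: 30.2
```

arm_command(motion=[[0, 2, -8, 0, 0], [0, 5.5, -16.2, 0, 0], [0, 10.5, -24.5, 0, 0], [0, 16.8, -32.8, 0, 0], [0, 24.4, -41.1, 0, 0]])

```text
time: 4.07
position: [0.4737, 0.1076, 0.1663]
tool_rot: [2.977, 0.99, -0.003]
ft_force: [-3.7, -3.5, 7.2]
grip_width: 0.128
grip_force: 30.3
```

arm_command(motion=[[0, 9, -8.3, 0, 0], [0, 14, -12.5, 0, 0], [0, 19, -16.4, 0, 0], [0, 22, -18.5, 0, 0]])

```text
time: 4.4
position: [0.4806, 0.1379, 0.1663]
tool_rot: [2.978, 0.995, -0.001]
ft_force: [-3.4, -1.7, 7.2]
grip_width: 0.126
grip_force: 30.3
```

```bash
python3 - <<'E'
from h import *
s=get_state(); p=s['position'][:2]; print(s['position'],s['grip_width']*87,s['ft_force'],((p-C)@EX*1000),((p-C)@EY*1000))
for a in (1.2,1.3,1.35,1.4): print(a,-110*np.sin(a)-46*np.cos(a),135-160*np.cos(a)-46*np.sin(a))
E
```

```text
[0.48057155 0.13785356 0.16626125] 10.97805754699643 [-3.36521705 -1.65303002  7.22382438] -114.00902638953436 56.64981737907253
1.2 -119.19275616232187 34.14896132923982
1.3 -118.29634651262224 47.87651089087514
1.35 -117.4038769672124 55.07565560508704
1.4 -116.21795887214171 62.47456955649226
```

arm_command(motion=[[0, 3, -3, 0, 0], [0, 5, -5, 0, 0], [0, 6, -6, 0, 0], [0, 6, -6, 0, 0]])

```text
time: 4.73
position: [0.483, 0.1455, 0.1662]
tool_rot: [2.978, 0.993, 0.003]
ft_force: [0.9, -2.9, 5.7]
grip_width: 0.129
grip_force: 30.2
```

arm_command(motion=[[0, 1.5, -1.5, 0, 0], [0, 3, -3, 0, 0], [0, 3, -3, 0, 0]])

```text
time: 4.98
position: [0.4832, 0.1457, 0.1662]
tool_rot: [2.975, 0.987, -0.003]
ft_force: [-1.4, -10.4, 9.6]
grip_width: 0.126
grip_force: 30.2
```

```bash
python3 - <<'E'
from h import *
s=get_state(); p=s['position'][:2]; print(s['position'],s['grip_width']*87,s['ft_force'],((p-C)@EX*1000),((p-C)@EY*1000))
E
```

```text
[0.48320414 0.14573707 0.16619577] 10.941626151838694 [ -1.43876777 -10.42348464   9.59148265] -112.47497749734316 64.8184765344681
```

arm_command(motion=[[32, -0.5, 0.5, 0, 0], [32, -0.5, 0.5, 0, 0], [32, -0.5, 0.5, 0, 0], [32, -0.5, 0.5, 0, 0]])

```text
time: 5.32
position: [0.4816, 0.1507, 0.1651]
tool_rot: [-2.979, -0.995, 0.001]
ft_force: [0.1, -0.5, 0.4]
grip_width: 0.323
grip_force: 0.0
```

arm_command(motion=[[32, 0, 0, -20, 0], [32, 0, 0, -45, 0], [32, 0, 0, -75, 0], [32, 0, 0, -75, 0]])

```text
time: 5.65
position: [0.4846, 0.1521, 0.2456]
tool_rot: [2.979, 0.996, 0.013]
ft_force: [1.6, 0.4, 0.9]
grip_width: 0.362
grip_force: 0.0
```

```bash
python3 - <<'E'
from h import *
s=get_state(); print(s['grip_width']*87,s['ft_force'])
im,d=get_image('top'); save('c2.png',cv2.resize(im[130:270,190:370],None,fx=4,fy=4,interpolation=cv2.INTER_CUBIC))
np.savez('top2.npz',im=im,d=d)
print(proj('top',c2w(39,-45,168)),proj('top',c2w(-116,62.5,190)))
plan(c2w(39,-45,240),82.2)
E
```

```text
31.529248290323082 [1.62104106 0.36336824 0.85482137]
[295.31006468 193.6231769 ] [242.90342412 247.47681803]
pos [0.484 0.152 0.243] yaw -53.0 j [ 0.45  0.05 -0.82  1.77  0.04  1.33 -1.31] shift [ 26.3 189.    3.7] spin 44.75165597604692
```

View pics/c2.png

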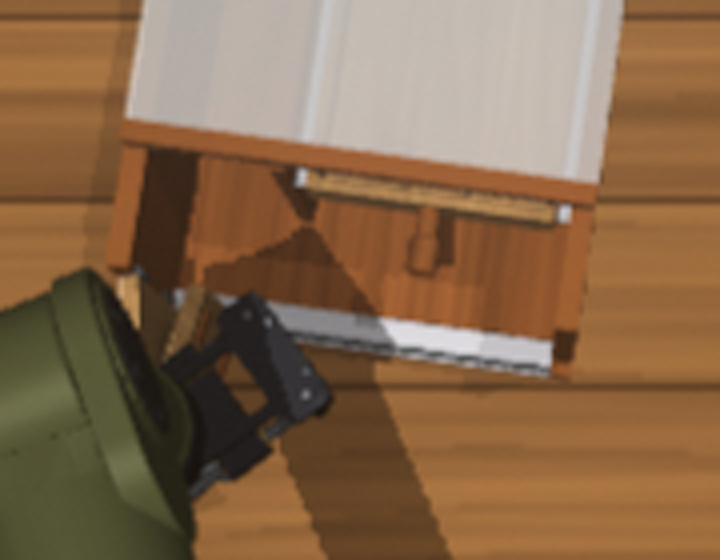

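Door is folded. The knob is at crop (423,255), i.e. pixel (295.8,193.8), against a prediction of (295.3,193.6).

arm_command(motion=[[55, 5, 38, 0, 7], [55, 10, 76, 0, 14], [55, 16, 114, 0, 21], [55, 21, 152, 0, 28], [55, 26, 189, 0, 35]])

```text
time: 6.12
position: [0.617, 0.0134, 0.2387]
tool_rot: [-3.141, -0.043, 0.004]
ft_force: [0.5, 0.1, 0.6]
grip_width: 0.605
grip_force: 0.0
```

arm_command(motion=[[55, 0, 0, 0, 7], [55, 0, 0, 0, 9.7], [55, 0, 0, 0, 9.7], [55, 0, 0, 0, 9.7]])

```text
time: 6.45
position: [0.6158, 0.0155, 0.2392]
tool_rot: [-3.134, 0.209, 0.003]
ft_force: [0.4, 0.2, 0.2]
grip_width: 0.628
grip_force: 0.0
```

```bash
python3 - <<'E'
from h import *
im,d=get_image('side'); c=cv2.resize(im[160:280,250:410],None,fx=4,fy=4,interpolation=cv2.INTER_CUBIC)
save('c3.png',c); plan(c2w(39.5,-45,153),82.2)
E
```

```text
pos [0.616 0.016 0.24 ] yaw -97.6 j [ 0.45  0.31 -0.64  1.52  0.18  1.38 -1.91] shift [ 2.9 -1.1 86.6] spin 0.17662838514459622
```

View pics/c3.png

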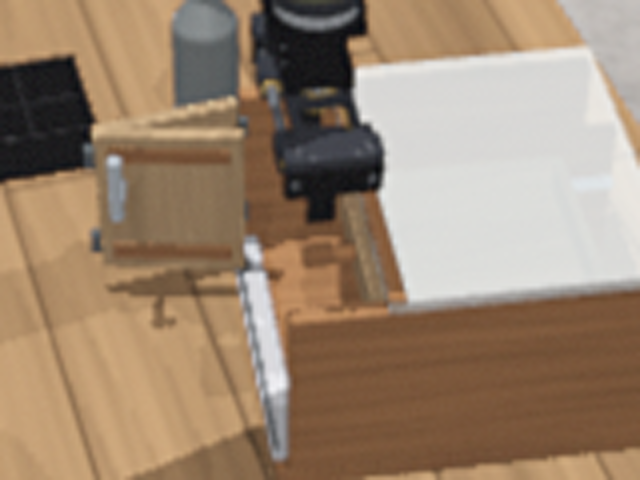

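The panels are folded at crop (170,190), with the knob at (320,252) under the fingers. I descend onto it.

arm_command(motion=[[55, 0, 0, 30, 0], [55, 1, 0, 60, 0], [55, 1, 0, 80, 0], [55, 1, 0, 86, 0], [0, 1, 0, 86, 0]])

```text
time: 6.92
position: [0.6159, 0.0148, 0.1527]
tool_rot: [3.134, -0.211, -0.006]
ft_force: [-0.2, -0.3, 0.1]
grip_width: 0.612
grip_force: 0.0
```

arm_command(motion=[[0, 0, 0, 0, 0], [0, 0, 0, 0, 0], [0, 0, 0, 0, 0], [0, 0, 0, 0, 0], [0, 0, 0, 0, 0]])

```text
time: 7.33
position: [0.6182, 0.0154, 0.1556]
tool_rot: [-3.133, 0.213, -0.003]
ft_force: [1.8, 8.0, 1.1]
grip_width: 0.271
grip_force: 3.9
```

arm_command(motion=[[0, 0, 0, 0, 0], [0, 0, 0, 0, 0], [0, 0, 0, 0, 0]])

```text
time: 7.58
position: [0.6184, 0.017, 0.1557]
tool_rot: [-3.131, 0.211, -0.004]
ft_force: [1.0, 5.1, 1.9]
grip_width: 0.223
grip_force: 30.0
```

arm_command(motion=[[0, -10, 0, 0, 0], [0, -28, 0, 0, 0], [0, -46, 0, 0, 0], [0, -64, 0, 0, 0], [0, -82, 0, 0, 0]])

```text
time: 8.0
position: [0.537, 0.0285, 0.1556]
tool_rot: [-3.131, 0.211, -0.006]
ft_force: [3.4, 6.2, 2.1]
grip_width: 0.221
grip_force: 30.0
```

arm_command(motion=[[0, -18, 0, 0, 0], [0, -36, 0, 0, 0], [0, -54, 0, 0, 0], [0, -68, 0, 0, 0], [0, -76, 0, 0, 0]])

```text
time: 8.42
position: [0.4609, 0.0392, 0.1556]
tool_rot: [-3.131, 0.21, -0.005]
ft_force: [3.1, 7.4, -0.4]
grip_width: 0.22
grip_force: 30.0
```

arm_command(motion=[[0, -4, 0, 0, 0], [0, -8, 0, 0, 0], [0, -11, 0, 0, 0], [0, -13, 0, 0, 0], [0, -13, 0, 0, 0]])

```text
time: 8.83
position: [0.4503, 0.0407, 0.1556]
tool_rot: [-3.13, 0.211, -0.01]
ft_force: [6.7, 7.2, -1.9]
grip_width: 0.218
grip_force: 30.0
```

```bash
python3 - <<'E'
from h import *
s=get_state(); p=s['position'][:2]; print(s['position'],s['grip_width']*87,s['ft_force'],((p-C)@EX*1000),((p-C)@EY*1000))
E
```

```text
[0.45029399 0.04065703 0.15562113] 18.970344518181133 [ 6.70819787  7.23210754 -1.93556049] -130.76282019476804 -43.76535051461522
```

arm_command(motion=[[0, -2, 0, 0, 0], [0, -4, 0, 0, 0], [0, -4, 0, 0, 0]])

```text
time: 9.08
position: [0.4502, 0.0407, 0.1557]
tool_rot: [-3.129, 0.211, -0.024]
ft_force: [19.5, 6.7, -14.1]
grip_width: 0.221
grip_force: 30.0
```

Tray is at its stop (force rising, no motion). I relax, release and lift.

arm_command(motion=[[0, 4, 0, 0, 0], [0, 4, 0, 0, 0], [50, 4, 0, 0, 0], [50, 4, 0, 0, 0], [50, 4, 0, 0, 0]])

```text
time: 9.5
position: [0.4477, 0.0371, 0.1546]
tool_rot: [3.133, -0.213, -0.001]
ft_force: [-0.5, -0.1, -0.4]
grip_width: 0.367
grip_force: 0.0
```

arm_command(motion=[[50, 0, 0, 0, 0], [50, 0, 0, -25, 0], [50, 0, 0, -60, 0], [50, 0, 0, -95, 0], [50, 0, 0, -95, 0]])

```text
time: 9.92
position: [0.4512, 0.0375, 0.2559]
tool_rot: [3.133, -0.215, 0.016]
ft_force: [1.8, 0.3, 1.2]
grip_width: 0.568
grip_force: 0.0
```

```bash
python3 - <<'E'
from h import *
plan([.491,-.299,.13],-56.7)
E
```

```text
pos [0.451 0.037 0.256] yaw -97.8 j [ 0.56 -0.12 -0.64  1.87 -0.07  1.36 -1.77] shift [ 84.  327.8 126.9] spin -41.137612910924645
```

arm_command(motion=[[70, 8, 38, 0, -7], [70, 17, 75, 0, -14], [70, 26, 112, 0, -21], [70, 35, 149, 0, -28], [70, 44, 186, 0, -35]])

```text
time: 10.33
position: [0.4656, -0.1537, 0.2494]
tool_rot: [3.061, 0.702, -0.001]
ft_force: [0.5, 0.5, 0.5]
grip_width: 0.788
grip_force: 0.0
```

```bash
python3 -c "
from h import *
plan([.491,-.299,.13],-56.7)"
```

```text
pos [ 0.466 -0.154  0.249] yaw -64.2 j [ 0.69 -0.01 -0.42  1.8  -0.    1.35 -0.85] shift [-40.4 141.7 119.5] spin -7.452764096112148
```

arm_command(motion=[[70, -10, 35, 15, -4], [70, -20, 71, 35, -7.5], [70, -30, 106, 60, -7.5], [70, -40, 141, 85, -7.5], [70, -40, 141, 100, -7.5]])

```text
time: 10.75
position: [0.4885, -0.3037, 0.1468]
tool_rot: [3.014, 0.88, -0.005]
ft_force: [-0.9, -0.6, 0.4]
grip_width: 0.803
grip_force: 0.0
```

```bash
python3 - <<'E'
from h import *
im,d=get_image('side'); im2,d2=get_image('top')
a=cv2.resize(im[290:390,260:360],(400,400),interpolation=cv2.INTER_CUBIC); b=cv2.resize(im2[200:300,360:460],(400,400),interpolation=cv2.INTER_CUBIC)
save('c4.png',np.hstack([a,b])); plan([.491,-.299,.016],-56.7)
dn=np.array([-.836,-.549])
b=np.array([.5371,-.2693])
for k in (0,.055,.15): print(k,proj('side',np.r_[b+dn*k,.011]))
E
```

```text
pos [ 0.487 -0.297  0.145] yaw -57.2 j [ 0.78  0.24 -0.32  1.75  0.08  1.17 -0.56] shift [  2.5   4.4 129.1] spin -0.5167984817222191
0 [330.03886623 324.41298182]
0.055 [318.37287071 335.54603297]
0.15 [297.21060389 355.74153179]
```

View pics/c4.png

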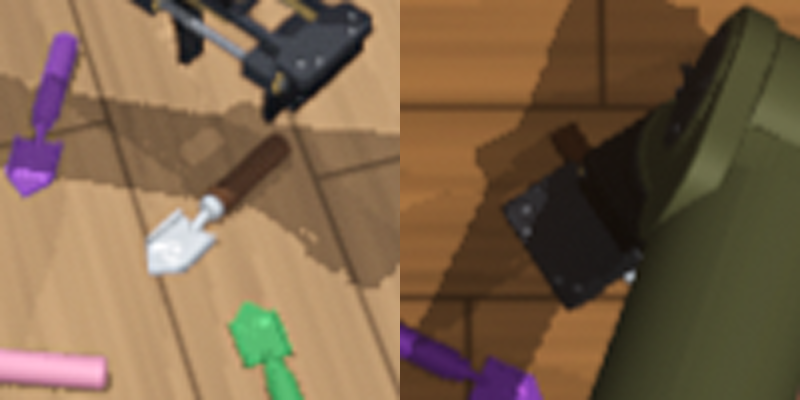

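The side view puts the butt at (331,326) and the tip at (297.5,357.5), within 2 px of prediction. I descend.

arm_command(motion=[[60, 1, 2, 35, 0], [60, 1, 2, 70, 0], [60, 1, 2, 100, 0], [60, 1, 2, 115, 0], [60, 1, 2, 120, 0]])

```text
time: 11.27
position: [0.4915, -0.2946, 0.0277]
tool_rot: [-3.008, -0.895, 0.004]
ft_force: [0.1, 0.6, -0.1]
grip_width: 0.694
grip_force: 0.0
```

```bash
python3 - <<'E'
from h import *
plan([.491,-.299,.016],-56.7); plan([.491,-.299,.016],-56.7); print(get_state()['ft_force'])
E
```

```text
pos [ 0.491 -0.295  0.028] yaw -56.9 j [ 0.76  0.37 -0.31  1.85  0.13  0.95 -0.6 ] shift [-2.8  3.4 11.7] spin -0.15720732653412028
pos [ 0.491 -0.295  0.028] yaw -56.9 j [ 0.76  0.37 -0.31  1.85  0.13  0.95 -0.6 ] shift [-2.8  3.4 11.7] spin -0.15720732653412028
[ 0.12290643  0.64142038 -0.11826484]
```

arm_command(motion=[[60, -1, 1.5, 6, 0], [60, -1, 1.5, 11, 0], [60, -1, 1.5, 11, 0], [0, -1, 1.5, 11, 0], [0, -1, 1.5, 11, 0]], newtons=25)

```text
time: 11.68
position: [0.4937, -0.2992, 0.0198]
tool_rot: [3.01, 0.893, 0.002]
ft_force: [0.8, 0.5, 0.1]
grip_width: 0.611
grip_force: 0.0
```

arm_command(motion=[[0, 0, 0, 0, 0], [0, 0, 0, 0, 0], [0, 0, 0, 0, 0], [0, 0, 0, 0, 0], [0, 0, 0, 0, 0]])

```text
time: 12.1
position: [0.493, -0.2989, 0.0187]
tool_rot: [3.012, 0.893, 0.0]
ft_force: [-0.8, 1.1, 1.2]
grip_width: 0.247
grip_force: 22.8
```

arm_command(motion=[[0, 0, 0, 0, 0], [0, 0, 0, 0, 0]])

```text
time: 12.27
position: [0.493, -0.2989, 0.0187]
tool_rot: [3.012, 0.893, 0.0]
ft_force: [0.2, -0.6, 0.5]
grip_width: 0.244
grip_force: 25.0
```

arm_command(motion=[[0, 0, 0, -20, 0], [0, 0, 0, -60, 0], [0, 0, 0, -100, 0], [0, 0, 0, -140, 0], [0, 0, 0, -180, 0]], newtons=40)

```text
time: 12.68
position: [0.4923, -0.2984, 0.2]
tool_rot: [-3.011, -0.893, 0.001]
ft_force: [0.7, -0.9, -1.2]
grip_width: 0.24
grip_force: 40.0
```

arm_command(motion=[[0, 0, 0, -40, -7], [0, 0, 0, -55, -14], [0, 0, 0, -60, -21], [0, 0, 0, -60, -28], [0, 0, 0, -60, -35]])

```text
time: 13.1
position: [0.4929, -0.2988, 0.259]
tool_rot: [2.598, 1.765, 0.0]
ft_force: [-0.7, 1.1, -1.6]
grip_width: 0.238
grip_force: 40.0
```

arm_command(motion=[[0, 0, 0, 0, -7], [0, 0, 0, 0, -14], [0, 0, 0, 0, -21], [0, 0, 0, 0, -28], [0, 0, 0, 0, -35]])

```text
time: 13.52
position: [0.4925, -0.2986, 0.258]
tool_rot: [-1.947, -2.464, 0.0]
ft_force: [-1.0, -0.0, -0.4]
grip_width: 0.241
grip_force: 40.0
```

```bash
python3 - <<'E'
from h import *
im,d=get_image('side'); np.savez('s5.npz',im=im,d=d)
im2,d2=get_image('top'); a=cv2.resize(im[220:370,250:450],(600,450)); save('c5.png',a); np.savez('t5.npz',im=im2,d=d2)
t=c2w(-5-22,-45,250); plan(t,None)
s=get_state(); print(s['grip_width']*87, s['ft_force'])
E
```

```text
pos [ 0.493 -0.299  0.258] yaw 13.1 j [ 0.87  0.18 -0.43  1.6   0.08  1.38  0.67] shift [301.9 132.    8.2] spin None
20.846783366080846 [ 0.34016386  0.24491301 -1.3210408 ]
```

View pics/c5.png

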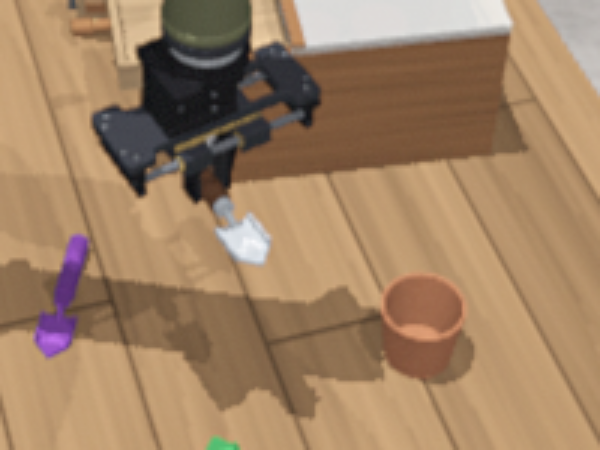

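The trowel is held, with its blade at crop (245,240). I check that it is level and find the tray walls in the top view by depth.

```bash
python3 - <<'E'
from h import *
z=np.load('s5.npz'); w=world('side',z['d']); im=z['im'].astype(int)
sel=np.zeros((480,640),bool); sel[290:310,318:344]=True
m=sel&(im.min(2)>140)&(w[...,2]>.1); q=w[m]; h=np.array([np.cos(np.radians(-76.9)),np.sin(np.radians(-76.9))])
t=(q[:,:2]-[.493,-.299])@h; print('blade n',m.sum(),'range',np.percentile(t,[1,50,99]).round(3),'slope',np.polyfit(t,q[:,2],1))
z=np.load('t5.npz'); w=world('top',z['d'])
lx=(w[...,:2]-C)@EX*1000; ly=(w[...,:2]-C)@EY*1000
m=(abs(w[...,2]-.171)<.006)&(lx>-130)&(lx<70)&(ly>-160)&(ly<50)
print(m.sum(),np.percentile(lx[m],[1,5,50,95,99]).round(1),np.percentile(ly[m],[1,5,50,95,99]).round(1))
f=(abs(w[...,2]-.143)<.005)&(lx>-130)&(lx<70)&(ly>-160)&(ly<50)
print(f.sum(),np.percentile(lx[f],[1,5,50,95,99]).round(1),np.percentile(ly[f],[1,5,50,95,99]).round(1))
E
```

```text
blade n 209 range [0.034 0.066 0.095] slope [-0.03770874  0.24792289]
655 [-126.7 -106.   -56.9   56.4   68.1] [-124.6 -123.6  -43.6   34.    35.1]
3236 [-87.9 -81.8 -10.6  61.8  68.4] [-114.8 -108.8  -44.4   20.9   26.4]
```

arm_command(motion=[[0, 30, 13, 0, -7], [0, 60, 26, 0, -14], [0, 90, 39, 0, -21], [0, 120, 52, 0, -28], [0, 151, 66, 0, -35]])

```text
time: 14.03
position: [0.5229, -0.1356, 0.2584]
tool_rot: [-1.123, -2.934, 0.001]
ft_force: [0.4, -0.4, -1.2]
grip_width: 0.242
grip_force: 40.0
```

```bash
python3 -c "
from h import *
plan(c2w(-27,-45,250),82.2)"
```

```text
pos [ 0.523 -0.136  0.258] yaw 48.1 j [ 0.75  0.11 -0.59  1.67  0.06  1.37  0.99] shift [ 85.  139.8   8.3] spin -34.09713970967094
```

arm_command(motion=[[0, 17, 28, 0, -7], [0, 34, 56, 0, -14], [0, 51, 84, 0, -21], [0, 68, 112, 0, -28], [0, 85, 140, 0, -34]])

```text
time: 14.45
position: [0.5534, 0.0256, 0.2585]
tool_rot: [0.216, 3.134, -0.001]
ft_force: [1.1, 1.1, -1.2]
grip_width: 0.244
grip_force: 40.0
```

arm_command(motion=[[0, 0, 0, 0, 0]])

```text
time: 14.53
position: [0.5534, 0.0334, 0.2589]
tool_rot: [0.201, 3.135, 0.008]
ft_force: [-0.6, 1.0, -0.3]
grip_width: 0.24
grip_force: 40.0
```

```bash
python3 - <<'E'
from h import *
im,d=get_image('side')
save('c6.png',cv2.resize(im[150:280,270:430],None,fx=4,fy=4,interpolation=cv2.INTER_CUBIC))
for k in range(2): plan(c2w(-27,-45,162),82.2)
E
```

```text
pos [0.553 0.029 0.259] yaw 82.3 j [ 0.58  0.17 -0.76  1.64  0.11  1.38  1.25] shift [-0.2 -4.3 96.6] spin 0.10419985228537598
pos [0.553 0.029 0.259] yaw 82.3 j [ 0.58  0.17 -0.76  1.64  0.11  1.38  1.25] shift [-0.2 -4.3 96.6] spin 0.10419985228537598
```

View pics/c6.png

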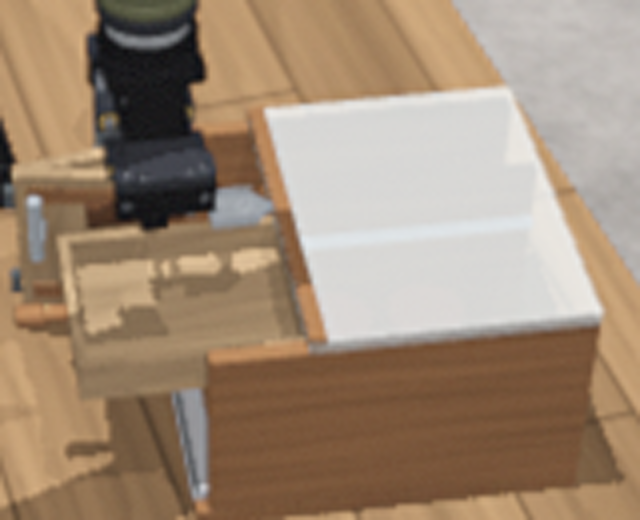

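The tray is out, with the blade pointing at the cupboard just ahead of the top board. I lower it.

arm_command(motion=[[0, 2, -2, 20, 0], [0, 2, -2, 42, 0], [0, 2, -2, 62, 0], [0, 2, -2, 78, 0], [0, 2, -2, 86, 0]])

```text
time: 15.0
position: [0.5497, 0.0209, 0.17]
tool_rot: [-0.226, -3.13, 0.001]
ft_force: [-0.2, -0.6, -0.8]
grip_width: 0.241
grip_force: 40.0
```

arm_command(motion=[[0, 0, 0, 3, 0], [0, 0, 0, 6, 0], [0, 0, 0, 8, 0], [0, 0, 0, 8, 0]])

```text
time: 15.33
position: [0.5517, 0.0223, 0.1651]
tool_rot: [0.219, 3.133, -0.0]
ft_force: [0.5, 0.1, -0.8]
grip_width: 0.243
grip_force: 40.0
```

```bash
python3 -c "
from h import *
plan(c2w(-27,-45,162),82.2);print(get_state()['ft_force'])"
```

```text
pos [0.552 0.022 0.165] yaw 82.0 j [ 0.57  0.23 -0.74  1.77  0.17  1.2   1.21] shift [-0.8  3.2  3.1] spin -0.21164779288086777
[ 0.51721829  0.10034755 -0.75722697]
```

arm_command(motion=[[0, 0, 0, 1, 0], [0, 0, 0, 2, 0], [0, 0, 0, 2, 0]])

```text
time: 15.58
position: [0.5514, 0.0224, 0.1628]
tool_rot: [0.218, 3.134, -0.0]
ft_force: [-0.5, -0.0, -1.0]
grip_width: 0.238
grip_force: 40.0
```

arm_command(motion=[[0, 0, 0, 1, 0], [0, 0, 0, 1, 0], [0, 0, 0, 1, 0]])

```text
time: 15.83
position: [0.5514, 0.0224, 0.1617]
tool_rot: [0.218, 3.134, -0.0]
ft_force: [0.2, -0.3, -0.7]
grip_width: 0.242
grip_force: 40.0
```

arm_command(motion=[[0, 0, 0, 1, 0], [0, 0, 0, 1, 0], [0, 0, 0, 1, 0]])

```text
time: 16.08
position: [0.5519, 0.0224, 0.1616]
tool_rot: [0.218, 3.133, -0.001]
ft_force: [-1.0, -0.1, 5.1]
grip_width: 0.243
grip_force: 40.0
```

arm_command(motion=[[0, 0, 0, 1, 0], [0, 0, 0, 1, 0], [0, 0, 0, 1, 0]])

```text
time: 16.33
position: [0.5527, 0.0222, 0.1616]
tool_rot: [0.218, 3.131, -0.001]
ft_force: [-1.7, -1.1, 9.9]
grip_width: 0.238
grip_force: 40.0
```

Contact: the trowel rests on the floor. I ease off, open, lift and move away towards the robot's right.

arm_command(motion=[[0, 0, 0, -1.5, 0], [50, 0, 0, -1.5, 0], [50, 0, 0, -1.5, 0], [50, 0, 0, -1.5, 0], [50, 0, 0, -1.5, 0]])

```text
time: 16.75
position: [0.551, 0.0224, 0.1606]
tool_rot: [-0.218, -3.133, -0.0]
ft_force: [-1.4, 0.6, 1.1]
grip_width: 0.462
grip_force: 0.0
```

arm_command(motion=[[50, 0, 0, 0, 0], [50, 0, 0, -15, 0], [50, 0, 0, -50, 0], [50, 0, 0, -85, 0], [50, 0, 0, -110, 0]])

```text
time: 17.17
position: [0.5518, 0.0227, 0.2737]
tool_rot: [0.218, 3.132, 0.0]
ft_force: [1.7, -0.7, -0.5]
grip_width: 0.574
grip_force: 0.0
```

arm_command(motion=[[50, 0, -38, 0, 0], [50, 0, -76, 0, 0], [50, 0, -114, 0, 0], [50, 0, -152, 0, 0], [50, 0, -190, 0, 0]])

```text
time: 17.58
position: [0.5244, -0.1674, 0.2712]
tool_rot: [0.218, 3.134, -0.001]
ft_force: [1.0, -0.4, 0.3]
grip_width: 0.574
grip_force: 0.0
```

arm_command(motion=[[50, 0, -38, 0, 0], [50, 0, -76, 0, 0], [50, 0, -76, 0, 0], [50, 0, -76, 0, 0], [50, 0, -76, 0, 0]])

```text
time: 18.0
position: [0.5146, -0.2402, 0.2708]
tool_rot: [-0.218, -3.134, -0.002]
ft_force: [1.1, 0.5, -0.2]
grip_width: 0.575
grip_force: 0.0
```

```bash
python3 - <<'E'
from h import *
im,d=get_image('side'); im2,d2=get_image('top')
a=cv2.resize(im[150:270,270:390],(400,400),interpolation=cv2.INTER_CUBIC); b=cv2.resize(im2[130:270,210:350],(400,400),interpolation=cv2.INTER_CUBIC)
save('c7.png',np.hstack([a,b])); s=get_state(); print(s['position'],s['time'])
w=world('top',d2)
for n,(u,v) in {'pot':(432,173),'bot':(136,187),'cell':(150,270)}.items(): print(n,w[v,u].round(3),world('top',np.load('top0.npz')['d'])[v,u].round(3))
E
```

```text
[ 0.51507472 -0.23899689  0.2711598 ] 18.1
pot [ 0.708 -0.369  0.001] [ 0.706 -0.367  0.009]
bot [0.635 0.422 0.171] [0.634 0.422 0.172]
cell [0.426 0.429 0.028] [0.426 0.428 0.029]
```

View pics/c7.png

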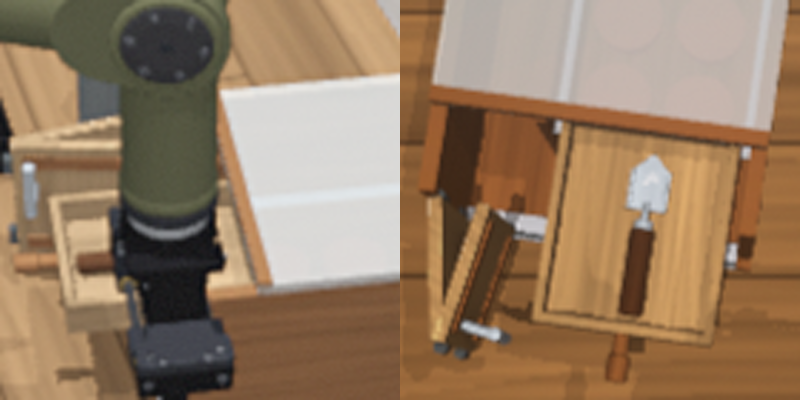

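The top view shows the trowel in the tray, butt at the knob end. I check the post against the fully folded position.

```bash
python3 - <<'E'
from h import *
im,d=get_image('top'); w=world('top',d)
f=lambda p:((p[:2]-C)@EX*1000,(p[:2]-C)@EY*1000)
for u,v in [(246.7,248.3),(245,247.8)]: print(np.round(f(ray('top',u,v,.19)),1))
# panel top edges
lx=(w[...,:2]-C)@EX*1000; ly=(w[...,:2]-C)@EY*1000
m=(w[...,2]>.178)&(w[...,2]<.196)&(lx<0)&(lx>-160)&(ly>20)&(ly<145)
q=np.c_[lx[m],ly[m],w[m][:,2]*1000]; print(len(q))
for lo in range(-150,0,15):
    k=q[(q[:,0]>=lo)&(q[:,0]<lo+15)]
    if len(k): print(lo,np.sort(k[:,1]).round(0).tolist()[::3])
for a in (1.3,1.35,1.4): print(a,-110*np.sin(a)-46*np.cos(a),135-160*np.cos(a)-46*np.sin(a),'mid joint y',135-135*np.cos(a),'x',-135*np.sin(a),'far edge y',135-270*np.cos(a))
for p in (c2w(0,135-270*np.cos(1.4),184),c2w(-133,112,184),c2w(0,135,184),c2w(-116,62.5,190)): print(proj('top',p).round(1))
save('c8.png',cv2.resize(im[185:265,210:270],None,fx=8,fy=7,interpolation=cv2.INTER_CUBIC))
E
```

```text
[-116.7   52.9]
[-116.1   57.2]
515
-135 [105.0, 106.0, 108.0, 111.0, 113.0, 115.0, 117.0]
-120 [57.0, 58.0, 60.0, 61.0, 62.0, 65.0, 66.0, 67.0, 104.0, 105.0, 106.0, 107.0, 108.0, 110.0, 111.0, 112.0, 113.0, 115.0, 116.0, 117.0, 119.0, 120.0, 122.0, 123.0]
-105 [100.0, 102.0, 102.0, 104.0, 105.0, 106.0, 108.0, 109.0, 110.0, 111.0, 113.0, 114.0, 116.0, 117.0, 117.0, 119.0, 120.0, 121.0, 123.0, 125.0]
-90 [93.0, 98.0, 99.0, 101.0, 102.0, 103.0, 106.0, 106.0, 107.0, 109.0, 115.0, 116.0, 118.0, 118.0, 119.0, 121.0, 122.0, 123.0, 124.0, 125.0, 126.0, 127.0]
-75 [94.0, 96.0, 97.0, 98.0, 99.0, 100.0, 102.0, 103.0, 105.0, 106.0, 117.0, 119.0, 120.0, 121.0, 123.0, 124.0, 125.0, 128.0, 129.0, 129.0]
-60 [91.0, 94.0, 94.0, 95.0, 96.0, 97.0, 99.0, 100.0, 101.0, 103.0, 105.0, 119.0, 121.0, 122.0, 123.0, 124.0, 126.0, 127.0, 129.0, 130.0, 131.0, 133.0]
-45 [89.0, 91.0, 92.0, 94.0, 95.0, 96.0, 97.0, 99.0, 100.0, 101.0, 121.0, 123.0, 124.0, 125.0, 126.0, 127.0, 129.0, 130.0, 131.0, 132.0, 134.0]
-30 [86.0, 88.0, 89.0, 91.0, 92.0, 93.0, 95.0, 96.0, 97.0, 98.0, 100.0, 125.0, 125.0, 127.0, 128.0, 130.0, 131.0, 132.0, 133.0, 134.0, 136.0, 137.0]
-15 [85.0, 87.0, 88.0, 89.0, 90.0, 92.0, 94.0, 95.0, 96.0, 127.0, 128.0, 130.0, 131.0, 133.0, 135.0, 136.0, 138.0, 140.0]
1.3 -118.29634651262224 47.87651089087514 mid joint y 98.88765813568071 x -130.08035503132106 far edge y 62.77531627136142
1.35 -117.4038769672124 55.07565560508704 mid joint y 105.4340972424394 x -131.72265330659897 far edge y 75.8681944848788
1.4 -116.21795887214171 62.47456955649226 mid joint y 112.05443570846745 x -133.03571354844212 far edge y 89.10887141693492
[239.9 200.5]
[222.6 251.7]
[221.9 198. ]
[242.9 247.5]
```

View pics/c8.png

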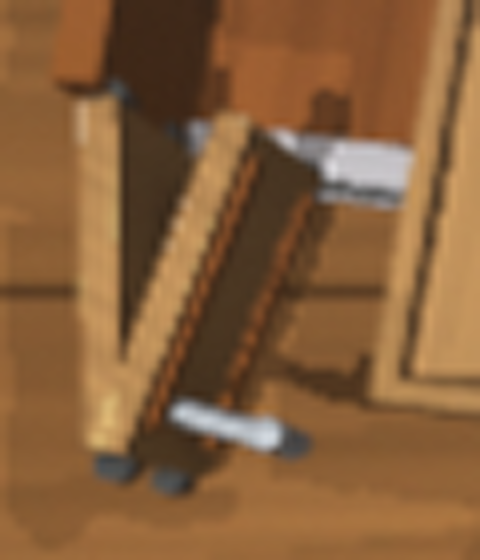

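By depth the post top is centred at local y ≈ 62 mm and the far panel edge at ≈ 90 mm. These match full fold (62.5 and 89), so I hand in.

```bash
python3 -c "
from h import *
print(close_job())"
```

```text
the job is handed in; nothing more can be done
None
```

The job is handed in: door folded fully back, tray drawn out to its stop, and the trowel lowered into the tray with its butt at the knob and blade towards the cupboard. The pot, bottle and cell tray were untouched, and it took about 18 s of the 67 s allowed.

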